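# Function test of the lap's curved safety stop bar

## Task

Test the lap's safety stop bar: with the gripper shut, run the fingertips along the top of the curved yellow bar in one pass, from the black mark at its red-lamp end, over every mark, to the mark at its green-lamp end. Keep the bar lightly pressed all the way between the two end marks, never pushed down onto its stop, then lift off and leave it sprung up. Grasp nothing, and leave the canister, the clear box and the nut where they stand.

Things in the scene. Friction and masses are not known exactly. Their poses are not given: they have to be found in the camera images.
- stand: fixed grey arc-shaped base plate (44 mm wide, 12 mm thick) on the bench, carrying the yellow stop bar above it. Origin on the bench top, straight below the bar's middle mark; z up; the arc is curved about the point 130 mm along the stand's +x, and runs to +y and -y. It lies at any yaw within about 0.3 rad
- bar (a joint): how far the yellow bar is pressed straight down: 0 = up, 0.012 m = on its stop. It is sprung: about 2 N starts it, about 4 N holds it half-way, 6.5 N reaches the stop; it springs back when let go. The bar is one rigid piece, 18 mm wide and 12 mm thick, its flat top 50 mm above the bench when up; an arc of 130 mm radius and about 200 mm length that moves down as a whole
- mark_1 (a point): first of five black cross marks on the bar's top face, 43 mm apart along the arc, at the stand's +y end, 15 mm from the bar's end; the point is on the top face in the middle of its width and moves with the bar
- mark_2 (a point): second mark from the stand's +y end, same kind of point
- mark_3 (a point): middle mark, same kind of point
- mark_4 (a point): fourth mark from the stand's +y end, same kind of point
- mark_5 (a point): last mark, at the stand's -y end, same kind of point
- red_lamp: red lamp on the base plate beyond one end of the bar (either end, it changes), 50 mm from the nearest mark; 29 mm wide, its top 31 mm above the bench; origin under its centre, on the plate. Fixed
- green_lamp: green lamp of the same kind beyond the other end of the bar
- film_can: black canister with a grey cap, 34 mm across and 51 mm tall, loose, standing inside the bar's curve; origin under its centre. The lap disc and the tall mast with its overhanging facet arm are solid and stand on the far side of it (from about x = 0.55 m on): swing across on the near side, at x under 0.45 m
- gem_box: clear round box, 44 mm across and 20 mm tall, loose, beyond the stand's +y end; origin under its centre
- nut: steel hexagon nut, 27 mm across and 13 mm tall, loose, beyond the stand's -y end; origin under its centre

How it is judged:
By the outcome, as a careful person would: the job done as asked, in the order asked, and still so for the second after the job is handed in, with the robot touching nothing.
It also fails if it takes over 45 s, if anything falls off the work surface, if the arm or the gripper's body presses on something with over 40 N, if the wrist force passes 120 N, or if a joint passes its speed limit or range.

## Robot

A 7-joint arm with a two-finger parallel gripper is mounted at the origin on a cart in front of the work surface, level with it; the furniture and walls round the work are solid. World frame = base frame: x ahead of the robot, y to its left, z up, the work surface at z = 0. Lengths are in m, angles in rad, forces in N, time in s.
With the tool pointing down it reaches from about 0.35 to 0.9 m from the base axis. Payload 8.1 kg.
Tool frame: the origin (TCP) lies midway between the tips of the shut fingers; the grasp point (between the pads) lies 19 mm behind it (manip.grip_depth is the y of the grasp point in the tool frame, in m); y points along the fingers, x is the direction in which the jaws open and shut, and the axes are right-handed (so a half turn about y gives the same grasp; the last joint's range is limited). The gripper opens to 85 mm and grips with 20 to 120 N. Pads are 22 mm wide; open, the fingers measure 114 mm over their backs; the gripper's body (76 mm by 85 mm) begins 54 mm behind the grasp point. The pads swing forward as they close: fully open they stand 13 mm farther back than shut.
Start: joints at [1.198, 0.434, 0.025, 1.573, -0.012, 1.134, -0.075], TCP at [0.167, -0.602, 0.231] pointing down, gripper open.
Joint ranges: [-2.62, 2.62], [-0.44, 2.09], [-1.27, 1.32], [0.08, 2.57], [-1.32, 4.46], [0.12, 2], [-2.74, 2.74]. Speed limits (rad/s): [2.22, 2.22, 3.01, 3.01, 3.14, 3.14, 3.14].

## Interface

Orientations are given as a unit quaternion [w, x, y, z].
In Python, from bench import manip, imaging, ticket gives the robot as it stands. The module is installed in compiled form; this text tells all that it offers.
- The arm moves only by the tool jog_arm, never from a script. Its argument "deltas" is one flat list of numbers, 7 for each row, row after row: the shift along the tool's x, y, z in mm, then the turn, a rotation vector about the tool's x, y, z in rad, then the closure, from 0 (fully open) to 1 (shut). A call has 1 to 20 rows; each row is the pose to reach, as a shift and turn from the pose commanded when the call began, along the tool's axes at that moment; what a row does not reach only later rows make up. A row lasts 1/12 s, in which the tool goes at most 41.7 mm and 7.16 degrees, less where a joint would pass 70% of its speed; a pose out of reach is approached as far as the arm can. A call with a gripper value outside its range is refused whole. The fingers move at their own pace and stop on an object; "grip_force" is the grip in N (left out, the last holds). Time passes only in rows, so rows that repeat a pose let the fingers close. It gives the time, the measured TCP pose, the force and the opening at its end, in the units of the state.
- manip.read_state(): the state, without advancing time (a new reading comes with each control period).
- imaging.read_camera(name): name is "scene" or "top" or "wrist"; returns a dict with "pixels" (384x512x3 uint8, red, green, blue), "fx", "fy", "cx", "cy" (pixels), "k1" (the pictures are not rectified: a ray, as slopes to the right and down, at radius r is drawn at 1 + k1 r^2 times it, then the intrinsics apply), "rvec" (rotation vector, rad) and "tvec" (3), from world to camera coordinates, as OpenCV has them. Camera axes: x right, y down, z forward; pixel columns grow to the right and rows downward; lengths in m; the calibration is good to about 2 mm. A picture is of the moment at which its call begins. There is no depth.
- ticket.sign_off(): hands the job in, once; it reports no verdict.
The state is a dict: "time_s": time; "joint_pos": joint angles; "joint_vel": joint speeds; "effort": joint torques, N m; "tool_pos": TCP position; "tcp_rot": TCP orientation; "wrist_force": force on the tool from outside, world axes, zero at the start; "ft_torque": the same for the moment, N m; "gripper_width": finger opening in m.
Only numpy, scipy, OpenCV 4.12 (cv2) and the standard library are available. Lean on these libraries where they do the work, as an engineer would, in place of code of your own. Each camera call takes 0.05 s, during which the arm holds its last target.

## Working session

There is one attempt and no reset: what is moved stays moved. The work goes in short steps, Python scripts to look and compute and a tool call to move; the robot and the scene stay as the last step left them, time stands still between calls to the robot, and variables do not carry over. Pictures are saved under pics/ and viewed, and the job is handed in when it is done.

Besides the shell and the picture viewer there is one more tool, called as name(argument=value, ...), one argument or row to a line, values as JSON. jog_arm: Moves the arm, as the interface text tells. Its arguments: {"type":"object","properties":{"deltas":{"type":"array","items":{"type":"number"}},"grip_force":{"type":"number"}},"required":["deltas"]}

```bash
mkdir -p pics; cat > h.py <<'E'
import numpy as np, cv2
from bench import manip, imaging, ticket
def cam(n):
    c=imaging.read_camera(n); c['R']=cv2.Rodrigues(np.array(c['rvec'],float))[0]; c['t']=np.array(c['tvec'],float).ravel(); return c
def save(c,f): cv2.imwrite('pics/'+f,cv2.cvtColor(c['pixels'],cv2.COLOR_RGB2BGR))
def ray(c,u,v):
    xd=(u-c['cx'])/c['fx'];yd=(v-c['cy'])/c['fy'];x,y=xd,yd
    for _ in range(30):
        s=1+c['k1']*(x*x+y*y);x,y=xd/s,yd/s
    return -c['R'].T@c['t'], c['R'].T@np.array([x,y,1.])
def onz(c,u,v,z):
    o,d=ray(c,u,v); return o+d*(z-o[2])/d[2]
def proj(c,p):
    q=c['R']@np.array(p,float)+c['t'];x,y=q[:2]/q[2];s=1+c['k1']*(x*x+y*y)
    return c['fx']*x*s+c['cx'],c['fy']*y*s+c['cy']
E
python3 - <<'E'
from h import *
s=manip.read_state()
for k,v in s.items(): print(k,np.round(v,4))
print(manip.grip_depth)
for n in ['scene','top','wrist']:
    c=cam(n); save(c,n+'0.png'); print(n,-c['R'].T@c['t'])
E
```

```text
time_s 0.0
joint_pos [ 1.1984  0.4352  0.025   1.5741 -0.0116  1.134  -0.0751]
joint_vel [-0.0023  0.0004 -0.0004 -0.0015  0.0004 -0.0016  0.0005]
effort [-2.00000e-04 -6.70461e+01  1.02520e+00 -3.16205e+01  1.59000e-02
  1.25000e-02  0.00000e+00]
tool_pos [ 0.1664 -0.6019  0.2305]
tcp_rot [ 0.563  -0.5624  0.4287 -0.4278]
wrist_force [-0.0592 -0.5706  0.4138]
ft_torque [-0.0048  0.0169 -0.023 ]
gripper_width 0.0856
-0.0187
scene [0.21704514 0.38189592 0.68575601]
top [ 0.35923504 -0.10392072  0.89930535]
wrist [ 0.24568948 -0.58044549  0.37337845]
```

View pics/scene0.png

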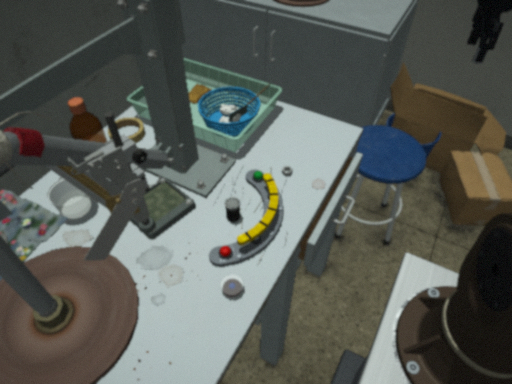

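View pics/top0.png

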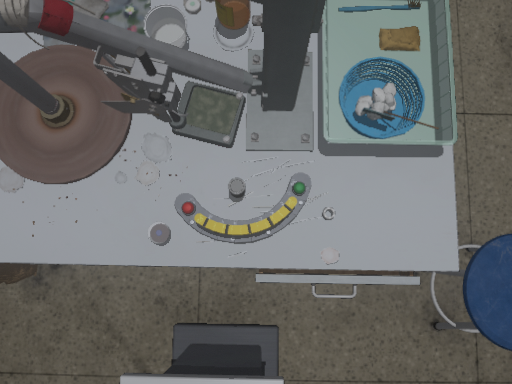

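View pics/wrist0.png

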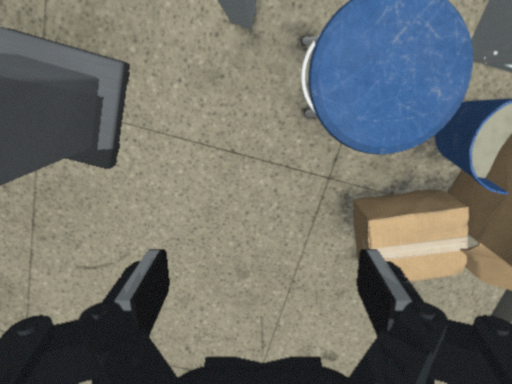

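The top view shows the red lamp at about (188,208), the green lamp at (299,188), the can at (237,187), the box at (160,233) and the nut at (328,213). I'll measure these next.

```bash
python3 - <<'E'
from h import *
c=cam('top'); im=c['pixels']; print(c['fx'],c['fy'],c['cx'],c['cy'],c['k1'])
crop=cv2.cvtColor(im[160:260,140:350],cv2.COLOR_RGB2BGR)
cv2.imwrite('pics/topz.png',cv2.resize(crop,None,fx=3.8,fy=3.8,interpolation=cv2.INTER_CUBIC))
s=cam('scene'); cr=cv2.cvtColor(s['pixels'][155:305,195:315],cv2.COLOR_RGB2BGR)
cv2.imwrite('pics/scz.png',cv2.resize(cr,None,fx=4,fy=4,interpolation=cv2.INTER_CUBIC))
for n,c in (('top',c),('scene',s)):
    hsv=cv2.cvtColor(c['pixels'],cv2.COLOR_RGB2HSV)
    roi=np.zeros(hsv.shape[:2],np.uint8)
    if n=='top': roi[160:260,140:350]=255
    else: roi[155:305,195:315]=255
    for nm,lo,hi,z in (('yellow',(20,120,90),(34,255,255),.05),('red',(0,140,80),(8,255,255),.031),('green',(50,100,40),(85,255,255),.031)):
        m=cv2.inRange(hsv,lo,hi)&roi
        N,L,S,C=cv2.connectedComponentsWithStats(m)
        for i in range(1,N):
            if S[i,4]>8: print(n,nm,S[i],C[i].round(1),onz(c,*C[i],z).round(4))
E
```

```text
445.605977131067 445.605977131067 257.3200338473495 198.69116448371594 -0.035836319155878905
top yellow [286 197  10  12  71] [291.4 202.4] [ 0.4875 -0.1662  0.05  ]
top yellow [270 206  20  18 162] [279.3 214.7] [ 0.4631 -0.1432  0.05  ]
top yellow [195 214  11  11  82] [199.8 218.7] [0.4525 0.0091 0.05  ]
top yellow [250 219  21  14 172] [259.8 225.7] [ 0.4413 -0.1062  0.05  ]
top yellow [205 220  21  14 169] [215.4 226.3] [ 0.4384 -0.0214  0.05  ]
top yellow [228 225  21  10 177] [237.8 229.8] [ 0.4325 -0.0643  0.05  ]
top red [184 203   8   8  38] [186.8 206.6] [0.4779 0.0382 0.031 ]
top green [294 183  10  10  74] [299.  187.2] [ 0.5211 -0.1825  0.031 ]
scene yellow [237 174  42  70 717] [263.7 211.2] [ 0.4471 -0.0713  0.05  ]
scene red [220 246  11  10  78] [224.8 250.6] [0.4743 0.0424 0.031 ]
scene green [254 171   9   9  62] [257.6 175. ] [ 0.5182 -0.1742  0.031 ]
```

View pics/topz.png

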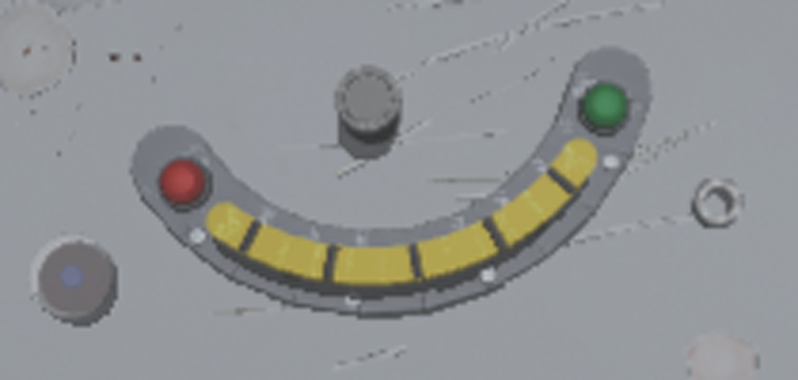

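View pics/scz.png

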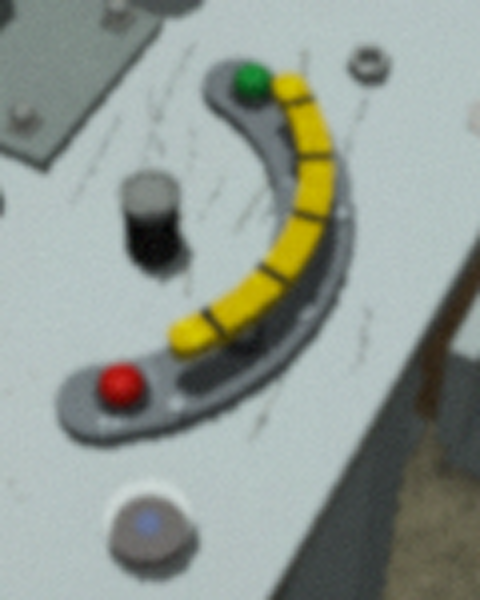

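```bash
cat > fit.py <<'E'
from h import *
from scipy.optimize import least_squares
R=.13
def mark(x0,y0,yaw,s):  # s arc from mid, + toward stand +y
    a=s/R; lx,ly=R-R*np.cos(a),R*np.sin(a)
    return np.array([x0+np.cos(yaw)*lx-np.sin(yaw)*ly,y0+np.sin(yaw)*lx+np.cos(yaw)*ly])
SS=[.086,.043,0,-.043,-.086]
def fit(P,S):
    f=lambda q:np.concatenate([mark(*q,s)-p[:2] for p,s in zip(P,S)])
    r=least_squares(f,[.43,-.08,-.1]); return r.x,(r.fun.reshape(-1,2)*1000).round(1)
def pick(c,UV,z=.05):
    return [onz(c,u,v,z) for u,v in UV]
E
python3 - <<'E'
from fit import *
t=cam('top');s=cam('scene')
z=lambda L,k,u0,v0:[((u+.5)/k-.5+u0,(v+.5)/k-.5+v0) for u,v in L]
T=z([(250,236),(331,263),(416,261),(491,236),(562,180)],3.8,140,160)
Sc=z([(213,324),(274,274),(309,215),(315,156),(298,99)],4,195,155)
def line(c,UV,n):
    P=pick(c,UV);q,r=fit(P,SS);print(n,q.round(4));print(r.tolist());return q
qt=line(t,T,'top');qs=line(s,Sc,'scene')
P=[onz(t,u,v,.05) for u,v in [(279.3,214.7),(259.8,225.7),(215.4,226.3),(237.8,229.8)]]
q,r=fit(P,[-.0645,-.0215,.0645,.0215]);print('segs',q.round(4),r.tolist())
# triangulate marks
for a,b in zip(T,Sc):
    o1,d1=ray(t,*a);o2,d2=ray(s,*b)
    k=np.linalg.lstsq(np.c_[d1,-d2],o2-o1,rcond=None)[0];p1=o1+k[0]*d1;p2=o2+k[1]*d2
    print(((p1+p2)/2).round(4),'gap mm',np.linalg.norm(p1-p2)*1000)
E
```

```text
top [ 0.4353 -0.0854  0.1949]
[[-0.1, 0.3], [0.0, 0.6], [-0.5, 0.6], [1.2, -2.0], [-0.7, 0.5]]
scene [ 0.4357 -0.0858  0.2188]
[[-0.0, -1.4], [0.2, -0.1], [0.2, 0.7], [-0.1, -0.3], [-0.2, 1.0]]
segs [ 0.4353 -0.0856  0.2005] [[-0.1, 0.2], [0.1, 0.1], [-0.1, -0.4], [0.2, 0.2]]
[ 0.4466 -0.0019  0.0475] gap mm 1.0982484674324602
[ 0.4337 -0.0433  0.0494] gap mm 0.6629870299138287
[ 0.4355 -0.086   0.0505] gap mm 0.5211490903032583
[ 0.4498 -0.123   0.0529] gap mm 1.9311724112300979
[ 0.4791 -0.1586  0.0504] gap mm 1.6252311563769268
```

```bash
python3 - <<'E'
from fit import *
from scipy.spatial.transform import Rotation as Ro
s=manip.read_state();w,x,y,z=s['tcp_rot'];A=Ro.from_quat([x,y,z,w]).as_matrix();print(A.round(3))
q=(.4354,-.0856,.203)
for S in [.09,*SS]: print(S,mark(*q,S).round(4))
# turn to bring tool to: y down, and x along +world-y ... candidates
for tgt in (q[2]+np.pi/2,q[2],q[2]-np.pi/2,q[2]+np.pi):
    X=np.array([np.cos(tgt),np.sin(tgt),0]);Y=np.array([0,0,-1.]);B=np.c_[X,Y,np.cross(X,Y)]
    print(tgt,Ro.from_matrix(A.T@B).as_rotvec().round(3))
M=mark(*q,.088)
print('shift mm',(A.T@(np.array([*M,.09])-s['tool_pos'])*1000).round(1))
# can, box, nut
t=cam('top')
for n,uv,zz in (('can',(237,184.5),.051),('box',(159.5,233),.02),('nut',(328.5,213),.013)): print(n,onz(t,*uv,zz).round(3))
E
```

```text
[[ 0.266 -0.     0.964]
 [-0.964  0.     0.266]
 [-0.    -1.    -0.   ]]
0.09 [0.448  0.0017]
0.086 [ 0.4462 -0.0018]
0.043 [ 0.4338 -0.0428]
0 [ 0.4354 -0.0856]
-0.043 [ 0.4508 -0.1255]
-0.086 [ 0.4784 -0.1583]
1.7737963267948966 [-1.000e-03 -3.075e+00 -0.000e+00]
0.203 [-0.    -1.504 -0.   ]
-1.3677963267948965 [ 0.     0.067 -0.   ]
3.344592653589793 [ 0.     1.638 -0.   ]
shift mm [-505.7  141.3  430.9]
can [ 0.52  -0.061  0.051]
box [0.426 0.092 0.02 ]
nut [ 0.473 -0.244  0.013]
```

jog_arm(
  deltas=[-20, 0, 17, 0, 0, 0, 1, -50, 0, 43, 0, 0, 0, 1, -80, 0, 68, 0, 0.067, 0, 1, -110, 5, 94, 0, 0.067, 0, 1, -140, 10, 119, 0, 0.067, 0, 1, -170, 15, 145, 0, 0.067, 0, 1, -200, 20, 170, 0, 0.067, 0, 1, -230, 25, 196, 0, 0.067, 0, 1, -260, 30, 222, 0, 0.067, 0, 1, -290, 40, 247, 0, 0.067, 0, 1, -320, 50, 273, 0, 0.067, 0, 1, -350, 60, 298, 0, 0.067, 0, 1, -380, 70, 324, 0, 0.067, 0, 1, -410, 80, 350, 0, 0.067, 0, 1, -440, 90, 375, 0, 0.067, 0, 1, -470, 100, 400, 0, 0.067, 0, 1, -490, 100, 418, 0, 0.067, 0, 1, -506, 100, 431, 0, 0.067, 0, 1, -506, 100, 431, 0, 0.067, 0, 1, -506, 100, 431, 0, 0.067, 0, 1],
  grip_force=20,
)

```text
time_s: 2.07
tool_pos: [0.4475, 0.0012, 0.1313]
tcp_rot: [0.549, -0.549, 0.446, -0.446]
wrist_force: [-0.6, -0.5, -0.6]
gripper_width: 0.0
```

```bash
python3 - <<'E'
from fit import *
s=manip.read_state()
for k in ('time_s','tool_pos','tcp_rot','wrist_force','gripper_width','joint_pos'): print(k,np.round(s[k],4))
c=cam('wrist');save(c,'w1.png');c2=cam('scene');save(c2,'s1.png')
q=(.4354,-.0856,.203)
for S in SS: print(np.round(proj(c,[*mark(*q,S),.05]),1))
print('tip',proj(c,s['tool_pos']))
E
```

```text
time_s 2.0667
tool_pos [0.4475 0.0012 0.1313]
tcp_rot [ 0.5487 -0.5485  0.4461 -0.4461]
wrist_force [-0.575  -0.4782 -0.6369]
gripper_width 0.0
joint_pos [ 0.1675  0.3008 -0.3519  2.0896  0.1463  0.7738 -1.6402]
[265.9 197.3]
[316.3 223. ]
[372.1 231.7]
[430.  223.3]
[486.8 197.8]
tip (np.float64(261.9965660992091), np.float64(251.96729370333583))
```

View pics/w1.png

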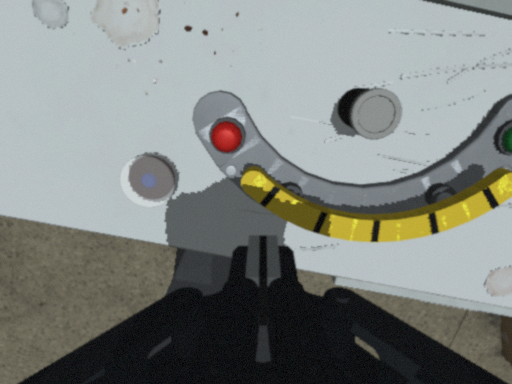

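View pics/s1.png

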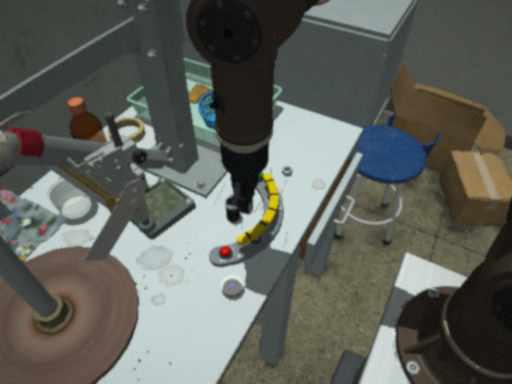

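jog_arm(
  deltas=[0, 20, 0, 0, 0, 0, 1, 0, 40, 0, 0, 0, 0, 1, 0, 60, 0, 0, 0, 0, 1, 0, 69, 0, 0, 0, 0, 1, 0, 69, 0, 0, 0, 0, 1, 0, 69, 0, 0, 0, 0, 1],
)

```text
time_s: 2.67
tool_pos: [0.4469, -0.0006, 0.0625]
tcp_rot: [-0.548, 0.548, -0.447, 0.447]
wrist_force: [-0.1, -0.3, 0.2]
gripper_width: -0.0002
```

```bash
python3 - <<'E'
from fit import *
s=manip.read_state()
for k in ('time_s','tool_pos','wrist_force'): print(k,np.round(s[k],4))
c=cam('wrist');save(c,'w2.png')
q=(.4354,-.0856,.203)
for S in SS: print(np.round(proj(c,[*mark(*q,S),.05]),1))
print('tip',proj(c,s['tool_pos']))
for n in ('top','scene'):
    d=cam(n);u,v=map(int,proj(d,s['tool_pos']));print(n,u,v)
    cr=d['pixels'][v-50:v+50,u-60:u+60];cv2.imwrite(f'pics/{n}2.png',cv2.cvtColor(cv2.resize(cr,None,fx=5,fy=5,interpolation=cv2.INTER_CUBIC),cv2.COLOR_RGB2BGR))
hsv=cv2.cvtColor(c['pixels'],cv2.COLOR_RGB2HSV)
m=cv2.inRange(hsv,(18,120,90),(34,255,255))
N,L,S,C=cv2.connectedComponentsWithStats(m)
for i in range(1,N):
    if S[i,4]>60: print(S[i],C[i].round(1),onz(c,*C[i],.05).round(4))
E
```

```text
time_s 2.6667
tool_pos [ 0.4469 -0.0006  0.0625]
wrist_force [-0.0904 -0.3326  0.2166]
[264.1 241.4]
[333.1 274.8]
[408.9 285.8]
[488.6 274.8]
[569.5 241.3]
tip (np.float64(262.0066969646491), np.float64(251.9173096291142))
top 203 220
scene 247 231
[ 230  198   45   46 1174] [249.  220.3] [0.4565 0.0082 0.05  ]
[ 278  232   61   53 1396] [310.3 259.8] [ 0.4403 -0.0283  0.05  ]
[ 337  244  175   55 5541] [426.4 275.4] [ 0.4436 -0.0927  0.05  ]
```

View pics/w2.png

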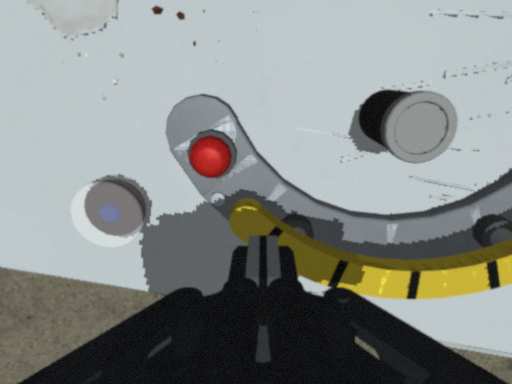

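View pics/scene2.png

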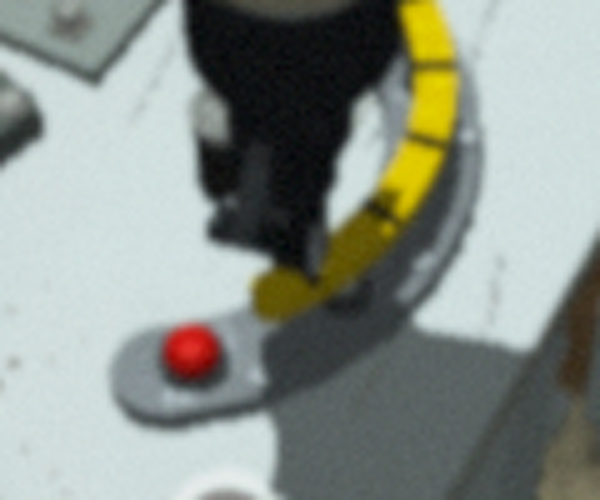

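```bash
python3 - <<'E'
from fit import *
from scipy.spatial.transform import Rotation as Ro
s=manip.read_state();w,x,y,z=s['tcp_rot'];A=Ro.from_quat([x,y,z,w]).as_matrix();p=s['tool_pos']
out=[]
for n in ('wrist','top','scene'):
    d=cam(n);u,v=map(int,proj(d,p));im=d['pixels'];k=6;h,wd=48,60
    u0,v0=u-wd,v-h
    cr=cv2.resize(im[v0:v+h,u0:u+wd],None,fx=k,fy=k,interpolation=cv2.INTER_CUBIC)
    f=lambda P:tuple(int(round((a-b+.5)*k-.5)) for a,b in zip(proj(d,P),(u0,v0)))
    q=(.4354,-.0856,.203)
    for S in SS: cv2.circle(cr,f([*mark(*q,S),.05]),4,(255,0,255),1)
    e1=[f([*mark(q[0],q[1],q[2],S)+0,.05]) for S in np.linspace(-.101,.101,60)]
    cv2.polylines(cr,[np.array(e1)],False,(0,0,255),1)
    for dz in (-11,11):
        cv2.circle(cr,f(p+A[:,2]*dz/1000),4,(0,255,255),1)
    cv2.circle(cr,f(p),4,(255,0,0),1)
    cv2.imwrite(f'pics/{n}3.png',cv2.cvtColor(cr,cv2.COLOR_RGB2BGR))
E
```

```text
(no output)
```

View pics/wrist3.png

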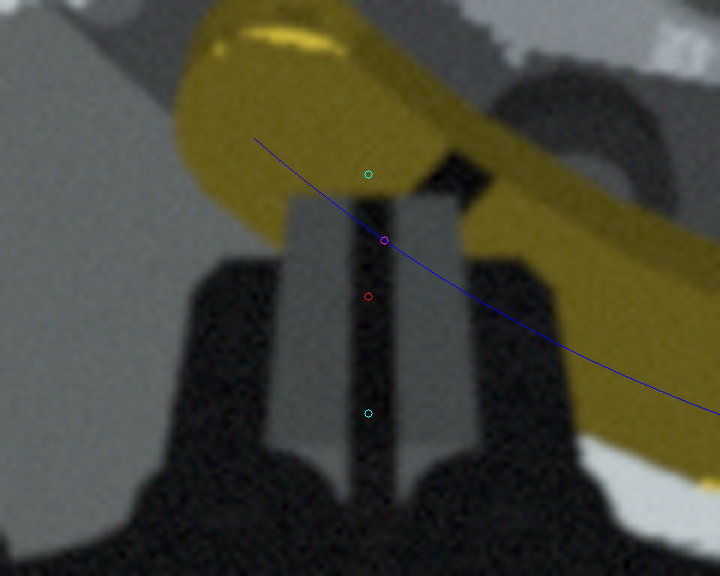

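View pics/top3.png

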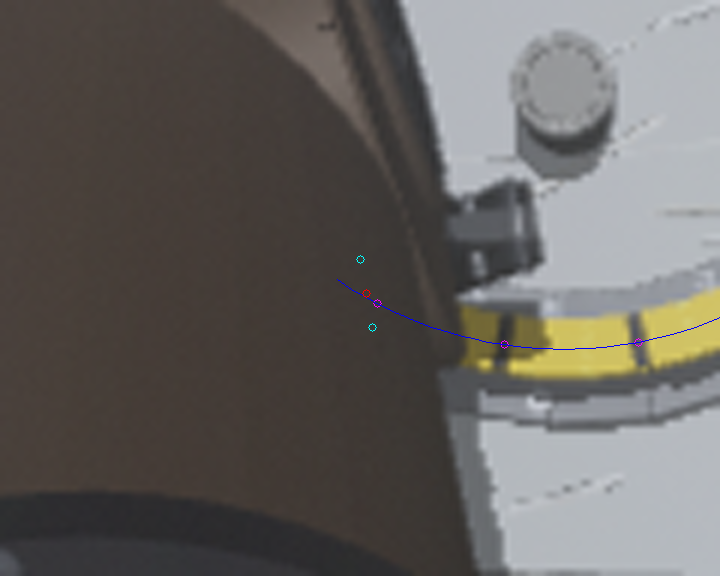

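View pics/scene3.png

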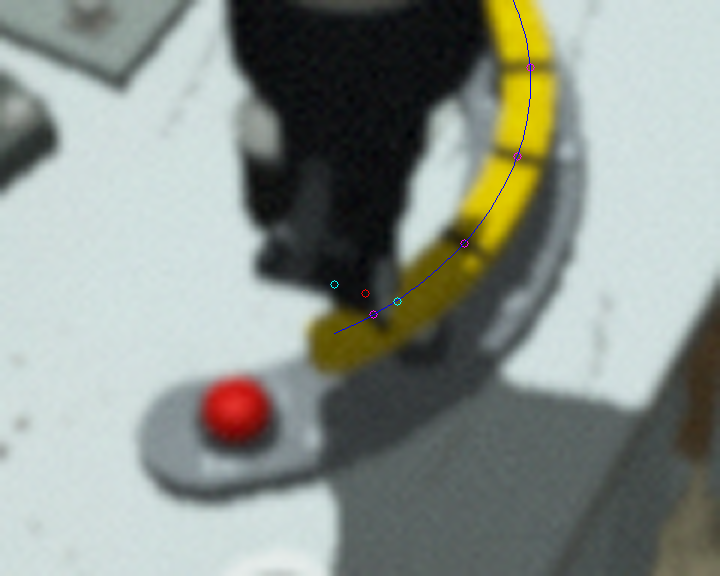

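```bash
cat >> fit.py <<'E'
from scipy.spatial.transform import Rotation as Ro
q0=np.array([.4354,-.0856,.203]);X=np.array([np.sin(.203),-np.cos(.203)]);Z=np.array([np.cos(.203),np.sin(.203)])
q1=np.array([*(q0[:2]+.002*X+.001*Z),.203])
def rel(S,z):
    s=manip.read_state();w,x,y,zz=s['tcp_rot'];A=Ro.from_quat([x,y,zz,w]).as_matrix()
    return (A.T@(np.array([*mark(*q1,S),z])-s['tool_pos'])*1000).round(1)
E
python3 - <<'E'
from fit import *
print(q1,[rel(.089,z) for z in (.053,.046)])
E
```

```text
[ 0.43678268 -0.08735732  0.203     ] [array([ 1.2, 10. ,  1. ]), array([ 1.2, 17. ,  1. ])]
```

jog_arm(
  deltas=[1.2, 0, 1, 0, 0, 0, 1, 1.2, 4, 1, 0, 0, 0, 1, 1.2, 8, 1, 0, 0, 0, 1, 1.2, 10, 1, 0, 0, 0, 1, 1.2, 11, 1, 0, 0, 0, 1, 1.2, 12, 1, 0, 0, 0, 1, 1.2, 13, 1, 0, 0, 0, 1, 1.2, 14, 1, 0, 0, 0, 1, 1.2, 15, 1, 0, 0, 0, 1, 1.2, 16, 1, 0, 0, 0, 1, 1.2, 17, 1, 0, 0, 0, 1, 1.2, 17, 1, 0, 0, 0, 1, 1.2, 17, 1, 0, 0, 0, 1],
)

```text
time_s: 4.05
tool_pos: [0.4482, -0.0008, 0.0453]
tcp_rot: [-0.548, 0.548, -0.447, 0.447]
wrist_force: [-2.6, 0.6, 4.3]
gripper_width: 0.0002
```

```bash
python3 - <<'E'
from fit import *
s=manip.read_state()
for k in ('time_s','tool_pos','wrist_force'): print(k,np.round(s[k],4))
for S in np.arange(.089,-.0891,-.004): print(S.round(3),(rel(S,.0455)).tolist())
d=cam('scene');save(d,'s4.png');c=cam('wrist');save(c,'w4.png')
cv2.imwrite('pics/s4z.png',cv2.cvtColor(cv2.resize(d['pixels'][180:270,200:300],None,fx=6,fy=6,interpolation=cv2.INTER_CUBIC),cv2.COLOR_RGB2BGR))
E
```

```text
time_s 4.05
tool_pos [ 0.4482 -0.0008  0.0453]
wrist_force [-2.5544  0.5974  4.2777]
0.089 [0.3, -0.2, 0.7]
0.085 [3.4, -0.2, -1.8]
0.081 [6.6, -0.2, -4.2]
0.077 [9.9, -0.2, -6.4]
0.073 [13.2, -0.2, -8.6]
0.069 [16.7, -0.2, -10.7]
0.065 [20.1, -0.2, -12.7]
0.061 [23.7, -0.2, -14.5]
0.057 [27.3, -0.2, -16.3]
0.053 [30.9, -0.2, -17.9]
0.049 [34.6, -0.2, -19.5]
0.045 [38.4, -0.2, -20.9]
0.041 [42.1, -0.2, -22.2]
0.037 [46.0, -0.2, -23.3]
0.033 [49.8, -0.2, -24.4]
0.029 [53.7, -0.2, -25.4]
0.025 [57.6, -0.2, -26.2]
0.021 [61.6, -0.2, -26.9]
0.017 [65.5, -0.2, -27.5]
0.013 [69.5, -0.2, -27.9]
0.009 [73.5, -0.2, -28.3]
0.005 [77.5, -0.2, -28.5]
0.001 [81.5, -0.2, -28.6]
-0.003 [85.5, -0.2, -28.5]
-0.007 [89.5, -0.2, -28.4]
-0.011 [93.5, -0.2, -28.1]
-0.015 [97.4, -0.2, -27.7]
-0.019 [101.4, -0.2, -27.2]
-0.023 [105.3, -0.2, -26.5]
-0.027 [109.3, -0.2, -25.8]
-0.031 [113.2, -0.2, -24.9]
-0.035 [117.0, -0.2, -23.9]
-0.039 [120.9, -0.2, -22.8]
-0.043 [124.7, -0.2, -21.5]
-0.047 [128.4, -0.2, -20.2]
-0.051 [132.2, -0.2, -18.7]
-0.055 [135.8, -0.2, -17.1]
-0.059 [139.5, -0.2, -15.4]
-0.063 [143.0, -0.2, -13.6]
-0.067 [146.5, -0.2, -11.7]
-0.071 [150.0, -0.2, -9.6]
-0.075 [153.4, -0.2, -7.5]
-0.079 [156.7, -0.2, -5.3]
-0.083 [159.9, -0.2, -2.9]
-0.087 [163.1, -0.2, -0.5]
```

View pics/s4z.png

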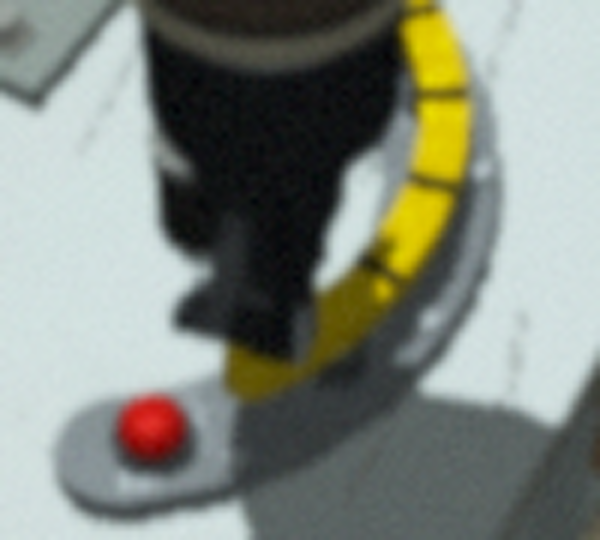

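View pics/w4.png

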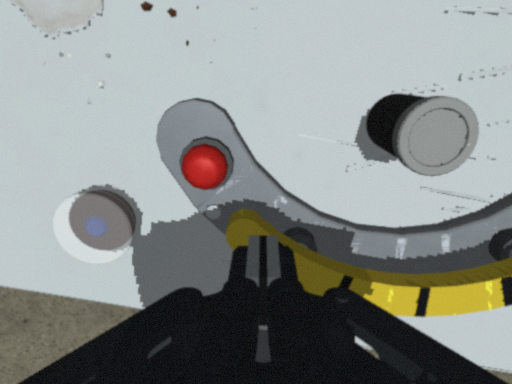

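```bash
python3 - <<'E'
from fit import *
c=cam('wrist')
cr=c['pixels'][200:340,220:512]
cv2.imwrite('pics/w5z.png',cv2.cvtColor(cv2.resize(cr,None,fx=2.7,fy=2.7,interpolation=cv2.INTER_CUBIC),cv2.COLOR_RGB2BGR))
print([np.round(proj(c,[*mark(*q1,S),.0453]),1) for S in SS])
E
```

```text
[array([267.3, 254. ]), array([341. , 289.3]), array([421.9, 301. ]), array([507.4, 289.6]), array([595.2, 254.4])]
```

View pics/w5z.png

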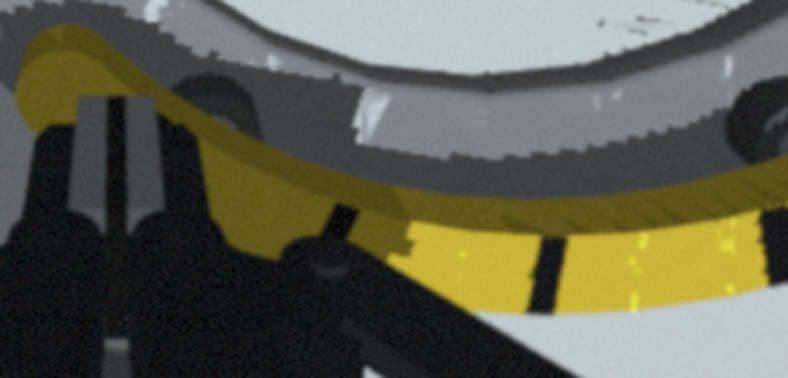

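jog_arm(
  deltas=[1.5, 0, -0.5, 0, 0, 0, 1, 3.4, 0, -1.8, 0, 0, 0, 1, 6.6, 0, -4.2, 0, 0, 0, 1, 9.9, 0, -6.4, 0, 0, 0, 1, 13.2, 0, -8.6, 0, 0, 0, 1, 16.7, 0, -10.7, 0, 0, 0, 1, 20.1, 0, -12.7, 0, 0, 0, 1, 23.7, 0, -14.5, 0, 0, 0, 1, 27.3, 0, -16.3, 0, 0, 0, 1, 30.9, 0, -17.9, 0, 0, 0, 1, 34.6, 0, -19.5, 0, 0, 0, 1, 38.4, 0, -20.9, 0, 0, 0, 1],
)

```text
time_s: 5.2
tool_pos: [0.4354, -0.0431, 0.0453]
tcp_rot: [-0.548, 0.548, -0.447, 0.447]
wrist_force: [0.8, 2.8, 3.9]
gripper_width: -0.0002
```

```bash
cat > chk.py <<'E'
from fit import *
import sys
s=manip.read_state()
for k in ('time_s','tool_pos','wrist_force'): print(k,np.round(s[k],4))
d=s['tool_pos'][:2]-q1[:2]; cx=d@Z; cy=-d@X
print('S now',(.13*np.arctan2(cy,.13-cx)).round(4),'radius',np.hypot(cy,.13-cx).round(4))
for S in np.arange(float(sys.argv[1]),float(sys.argv[2])-1e-6,-.004): print(S.round(3),rel(S,.0455).tolist())
E
python3 chk.py .045 -.037
```

```text
time_s 5.2
tool_pos [ 0.4354 -0.0431  0.0453]
wrist_force [0.8357 2.8423 3.88  ]
S now 0.0445 radius 0.13
0.045 [-0.4, -0.2, 0.1]
0.041 [3.3, -0.2, -1.2]
0.037 [7.2, -0.2, -2.4]
0.033 [11.0, -0.2, -3.4]
0.029 [14.9, -0.2, -4.4]
0.025 [18.8, -0.2, -5.2]
0.021 [22.8, -0.2, -5.9]
0.017 [26.7, -0.2, -6.5]
0.013 [30.7, -0.2, -6.9]
0.009 [34.7, -0.2, -7.3]
0.005 [38.7, -0.2, -7.5]
0.001 [42.7, -0.2, -7.6]
-0.003 [46.7, -0.2, -7.5]
-0.007 [50.7, -0.2, -7.4]
-0.011 [54.7, -0.2, -7.1]
-0.015 [58.6, -0.2, -6.7]
-0.019 [62.6, -0.2, -6.2]
-0.023 [66.6, -0.2, -5.5]
-0.027 [70.5, -0.2, -4.8]
-0.031 [74.4, -0.2, -3.9]
-0.035 [78.3, -0.2, -2.9]
```

Tracking is on the arc: the radius is 130.0 mm and the force is 3.9 N. I'll continue.

jog_arm(
  deltas=[3.3, 0, -1.2, 0, 0, 0, 1, 7.2, 0, -2.4, 0, 0, 0, 1, 11, 0, -3.4, 0, 0, 0, 1, 14.9, 0, -4.4, 0, 0, 0, 1, 18.8, 0, -5.2, 0, 0, 0, 1, 22.8, 0, -5.9, 0, 0, 0, 1, 26.7, 0, -6.5, 0, 0, 0, 1, 30.7, 0, -6.9, 0, 0, 0, 1, 34.7, 0, -7.3, 0, 0, 0, 1, 38.7, 0, -7.5, 0, 0, 0, 1, 42.7, 0, -7.6, 0, 0, 0, 1, 46.7, 0, -7.5, 0, 0, 0, 1, 50.7, 0, -7.4, 0, 0, 0, 1, 54.7, 0, -7.1, 0, 0, 0, 1],
)

```text
time_s: 6.37
tool_pos: [0.4396, -0.0981, 0.0453]
tcp_rot: [-0.548, 0.548, -0.447, 0.447]
wrist_force: [-0.5, 2.0, 4.5]
gripper_width: -0.0002
```

```bash
python3 chk.py -.007 -.095; python3 - <<'E'
from fit import *
c=cam('wrist');save(c,'w6.png');print([np.round(proj(c,[*mark(*q1,S),.0453]),1) for S in SS])
E
```

```text
time_s 6.3667
tool_pos [ 0.4396 -0.0981  0.0453]
wrist_force [-0.5427  1.9746  4.4756]
S now -0.0111 radius 0.1298
-0.007 [-4.1, -0.2, -0.4]
-0.011 [-0.1, -0.2, -0.2]
-0.015 [3.9, -0.2, 0.2]
-0.019 [7.8, -0.2, 0.8]
-0.023 [11.8, -0.2, 1.4]
-0.027 [15.7, -0.2, 2.2]
-0.031 [19.6, -0.2, 3.1]
-0.035 [23.5, -0.2, 4.1]
-0.039 [27.3, -0.2, 5.2]
-0.043 [31.1, -0.2, 6.4]
-0.047 [34.9, -0.2, 7.8]
-0.051 [38.6, -0.2, 9.3]
-0.055 [42.3, -0.2, 10.8]
-0.059 [45.9, -0.2, 12.5]
-0.063 [49.5, -0.2, 14.4]
-0.067 [53.0, -0.2, 16.3]
-0.071 [56.4, -0.2, 18.3]
-0.075 [59.8, -0.2, 20.4]
-0.079 [63.1, -0.2, 22.7]
-0.083 [66.4, -0.2, 25.0]
-0.087 [69.6, -0.2, 27.4]
-0.091 [72.7, -0.2, 30.0]
-0.095 [75.7, -0.2, 32.6]
[array([ 65., 201.]), array([151.5, 240.4]), array([239.3, 253.2]), array([326.5, 240.2]), array([410.5, 200.8])]
```

View pics/w6.png

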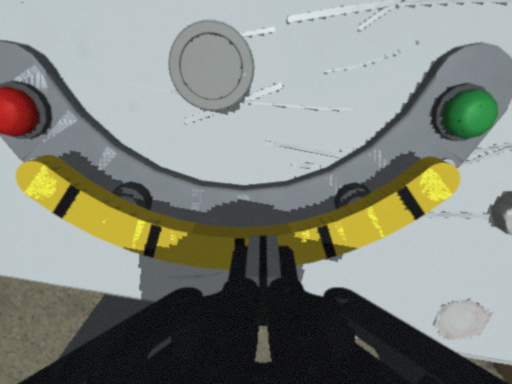

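The wrist view shows marks 1, 2, 4 and 5 at (66,202), (152,241), (326,241) and (411,203), all within about 2 px of prediction. I'll finish the run 3 mm past mark 5 and lift.

jog_arm(
  deltas=[3.9, 0, 0.2, 0, 0, 0, 1, 7.8, 0, 0.8, 0, 0, 0, 1, 11.8, 0, 1.4, 0, 0, 0, 1, 15.7, 0, 2.2, 0, 0, 0, 1, 19.6, 0, 3.1, 0, 0, 0, 1, 23.5, 0, 4.1, 0, 0, 0, 1, 27.3, 0, 5.2, 0, 0, 0, 1, 31.1, 0, 6.4, 0, 0, 0, 1, 34.9, 0, 7.8, 0, 0, 0, 1, 38.6, 0, 9.3, 0, 0, 0, 1, 42.3, 0, 10.8, 0, 0, 0, 1, 45.9, 0, 12.5, 0, 0, 0, 1],
)

```text
time_s: 7.42
tool_pos: [0.4613, -0.1405, 0.0453]
tcp_rot: [-0.548, 0.548, -0.447, 0.447]
wrist_force: [-1.3, 2.2, 3.3]
gripper_width: 0.0001
```

```bash
python3 chk.py -.059 -.091
```

```text
time_s 7.4167
tool_pos [ 0.4613 -0.1405  0.0453]
wrist_force [-1.3048  2.224   3.322 ]
S now -0.0591 radius 0.1299
-0.059 [-0.0, -0.2, -0.1]
-0.063 [3.6, -0.2, 1.7]
-0.067 [7.1, -0.2, 3.6]
-0.071 [10.5, -0.2, 5.6]
-0.075 [13.9, -0.2, 7.8]
-0.079 [17.2, -0.2, 10.0]
-0.083 [20.5, -0.2, 12.3]
-0.087 [23.6, -0.2, 14.8]
-0.091 [26.7, -0.2, 17.3]
```

jog_arm(
  deltas=[3.6, 0, 1.7, 0, 0, 0, 1, 7.1, 0, 3.6, 0, 0, 0, 1, 10.5, 0, 5.6, 0, 0, 0, 1, 13.9, 0, 7.8, 0, 0, 0, 1, 17.2, 0, 10, 0, 0, 0, 1, 20.5, 0, 12.3, 0, 0, 0, 1, 23.6, 0, 14.8, 0, 0, 0, 1, 25.2, 0, 16, 0, 0, 0, 1, 25.2, 0, 16, 0, 0, 0, 1, 25.2, 0, 16, 0, 0, 0, 1],
)

```text
time_s: 8.25
tool_pos: [0.4826, -0.1622, 0.0455]
tcp_rot: [0.548, -0.548, 0.446, -0.447]
wrist_force: [0.8, -2.1, 4.0]
gripper_width: 0.0
```

```bash
python3 chk.py -.091 -.09; python3 - <<'E'
from fit import *
c=cam('wrist');save(c,'w7.png');print([np.round(proj(c,[*mark(*q1,S),.0453]),1) for S in SS])
E
```

```text
time_s 8.25
tool_pos [ 0.4826 -0.1622  0.0455]
wrist_force [ 0.751  -2.1045  3.9698]
S now -0.0895 radius 0.1298
[array([-71. , 256.9]), array([ 16.8, 291.9]), array([102.4, 303.1]), array([183.2, 291.3]), array([256.6, 256. ])]
```

View pics/w7.png

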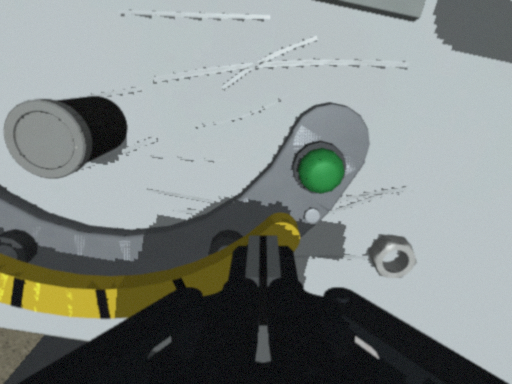

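The tip is over mark 5, 3.5 mm past its centre, and the other marks sit as predicted. Lifting off now.

jog_arm(
  deltas=[0, -4, 0, 0, 0, 0, 1, 0, -9, 0, 0, 0, 0, 1, 0, -20, 0, 0, 0, 0, 1, 0, -40, 0, 0, 0, 0, 1, 0, -65, 0, 0, 0, 0, 1, 0, -90, 0, 0, 0, 0, 1, 0, -120, -20, 0, 0, 0, 1, 0, -140, -50, 0, 0, 0, 1, 20, -150, -80, 0, 0, 0, 1, 60, -150, -90, 0, 0, 0, 1, 100, -150, -90, 0, 0, 0, 1, 140, -150, -90, 0, 0, 0, 1, 180, -150, -90, 0, 0, 0, 1, 180, -150, -90, 0, 0, 0, 1, 180, -150, -90, 0, 0, 0, 1, 180, -150, -90, 0, 0, 0, 1],
)

```text
time_s: 9.63
tool_pos: [0.4298, -0.3552, 0.1955]
tcp_rot: [0.548, -0.548, 0.447, -0.447]
wrist_force: [0.2, 0.3, -0.3]
gripper_width: -0.0003
```

```bash
python3 - <<'E'
from fit import *
s=manip.read_state()
for k in ('time_s','tool_pos','wrist_force','joint_vel'): print(k,np.round(s[k],3))
t=cam('top');save(t,'t9.png');sc=cam('scene');save(sc,'s9.png')
hsv=cv2.cvtColor(t['pixels'],cv2.COLOR_RGB2HSV);m=cv2.inRange(hsv,(20,120,90),(34,255,255));m[:160]=0
N,L,S,C=cv2.connectedComponentsWithStats(m)
for i in range(1,N):
    if S[i,4]>40: print(S[i],C[i].round(1))
for d,f,b in ((t,'top0',(160,260,140,350)),(sc,'scene0',(155,305,195,315))):
    a=cv2.imread(f'pics/{f}.png');n=cv2.cvtColor(d['pixels'],cv2.COLOR_RGB2BGR)
    D=cv2.absdiff(a,n).max(2)[b[0]:b[1],b[2]:b[3]];print(f,(D>40).sum())
E
```

```text
time_s 9.633
tool_pos [ 0.43  -0.355  0.196]
wrist_force [ 0.16   0.297 -0.344]
joint_vel [-0.018 -0.015 -0.014  0.018 -0.001 -0.005 -0.002]
[286 197  10  12  69] [291.3 202.3]
[270 206  20  18 161] [279.3 214.7]
[195 214  11  11  80] [199.8 218.7]
[250 219  21  14 172] [259.8 225.7]
[205 220  21  14 169] [215.4 226.3]
[228 225  21  10 174] [237.8 229.8]
top0 14
scene0 0
```

View pics/t9.png

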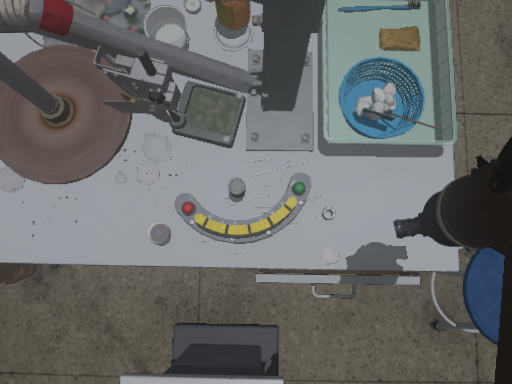

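View pics/s9.png

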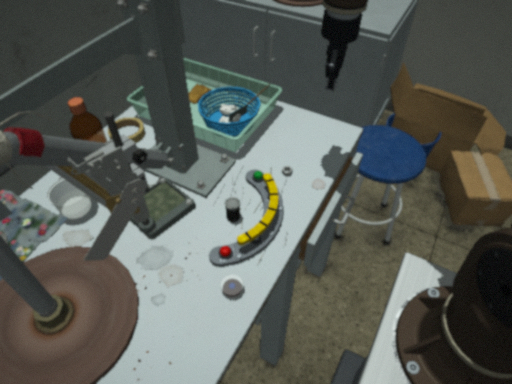

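The bar is back up, with its segments at the same pixels as at the start. The can, box and nut haven't moved, and the arm is clear.

```bash
python3 -c "
from bench import ticket; print(ticket.sign_off())"
```

```text
the job is handed in; nothing more can be done
None
```

I ran the shut fingertips along the yellow bar in one pass, from the red-lamp mark to the green-lamp mark and over all five marks. I touched down 3 mm outside the first mark, lifted off about 3.5 mm past the last, and handed the job in at about 10 s.

- **Pressing:** I read the force at touchdown, at three stops along the bar and before lift-off. The vertical force was 3.3–4.5 N at each, with the tip at about 45 mm height, so the bar was roughly 5 mm down and well off its stop. There are no readings between those points.
- **Path:** the measured path stayed within 0.2 mm of the 130 mm arc I had fitted.
- **After lift-off:** the wrist force was about zero. The bar's yellow segments were within 0.1 px of where they started in the top view, so it sprang back up. The canister, clear box and nut stand where they were, and the arm is clear of everything.
- **Checks that disagreed:** the wrist view put the marks about 2 mm further towards the green-lamp end than the top and scene views did. I used the wrist-corrected position, and the marks then appeared within about 2 px of prediction during the pass. In the final comparison, 14 pixels of the top view differed from the first picture. I took these for shading and did not trace them; the scene view showed no differences.

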